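# Hold the hand press down on a capped bottle

## Robot

A 6-joint arm with a two-finger parallel gripper is mounted at the origin on a cart in front of the work surface, level with it; the furniture and walls round the work are solid. World frame = base frame: x ahead of the robot, y to its left, z up, the work surface at z = 0. Lengths are in m, angles in rad, forces in N, time in s.
With the tool pointing down it reaches from about 0.375 to 0.925 m from the base axis. Payload 5.7 kg.
Tool frame: the origin (TCP) lies at the very end of the fingers, on their centre line; the grasp point (between the pads) lies 19 mm behind it; z points along the fingers, y is the line along which they close (so a half turn about z gives the same grasp; the last joint's range is limited). The gripper opens to 85 mm and grips with 20 to 120 N. Pads are 22 mm wide; open, the fingers measure 114 mm over their backs; the gripper's body (76 mm by 85 mm) begins 54 mm behind the grasp point. The pads swing forward as they close: fully open they stand 13 mm farther back than shut.
Start: joints at [1.012, 0.359, 1.51, -0, 1.272, -0.115], TCP at [0.258, 0.542, 0.231] pointing down, gripper open.
Joint ranges: [-2.97, 2.97], [-1.01, 2.36], [0.21, 2.38], [-0.96, 4.11], [0.2, 2.71], [-2.98, 2.98]. Speed limits (rad/s): [2.39, 2.39, 3.14, 3.14, 3.14, 3.14].

## Interface

Orientations are given as [roll, pitch, yaw] about the fixed x, y, z axes, in that order (R = Rz(yaw) Ry(pitch) Rx(roll)).
In Python, from rig import sense, grab_frame, calibration, close_job gives the robot as it stands.
- The arm moves only by the shell command python3 -m pendant 'ROWS' [OPENING]. ROWS is a JSON object of lists of equal length, an entry for each row: "xyz": the shift along the tool's x, y, z as a fraction of full scale, a list of three; "turn": the turn, a rotation vector about the tool's x, y, z as a fraction of full scale, a list of three. In form: {"xyz": [[tx, ty, tz], ...], "turn": [[rx, ry, rz], ...]}. A call has 1 to 12 rows; each row shifts and turns the commanded pose from where the row before left it, along the tool's axes as they then stand; what a row does not reach is not made up. Full scale, the value 1, is 40 mm for a shift and pi rad for a turn. A row lasts 1/8 s, in which the tool goes at most 62.5 mm and 10.7 degrees, less where a joint would pass 70% of its speed; a pose out of reach is approached as far as the arm can. A call with a number of a shift or a turn outside -1 to 1 is refused whole. A call with a gripper value outside its range is refused whole. OPENING is the opening, from -1 (shut) to 1 (fully open), set as the call begins (- or left out, the last holds). The fingers move at their own pace and stop on an object; the grip force is fixed at half the most. Time passes only in rows, so rows that do not move let the fingers close. It gives the time, the measured TCP pose, the force, the opening and the grip force at its end, in the units of the state.
- sense(): the state, without advancing time (a new reading comes with each control period).
- grab_frame(name): name is "scene" or "top" or "wrist"; returns the picture (480x640x3 uint8, red, green, blue); there is no depth.
- calibration(name): a dict with "camera_matrix" (3x3 intrinsics, pixels), "dist" ([k1, k2, p1, p2, k3] as OpenCV has them; the pictures are not rectified), "world_from_camera" (4x4, takes a point from camera to world coordinates). Camera axes: x right, y up, looking along -z (the intrinsics and any distortion apply to the point x, -y, -z); pixel columns grow to the right and rows downward; lengths in m; the calibration is good to about 2 mm. A picture is of the moment at which its call begins: read the wrist's pose just before it. calibration takes no time and is no camera call; for the wrist camera it gives the pose at the moment of the call.
- close_job(): hands the job in; it is judged then, once.
The state is a dict: "time_s": time; "joint_positions": joint angles; "qd": joint speeds; "joint_efforts": joint torques, N m; "ee_pos": TCP position; "tcp_rot": TCP orientation; "ft_force": force on the tool from outside, world axes, zero at the start; "ft_torque": the same for the moment, N m; "opening": finger opening in m; "gripper_force": force on a finger pad.
Only numpy, scipy, OpenCV 4.12 (cv2) and the standard library are available. Lean on these libraries where they do the work, as an engineer would, in place of code of your own. Each camera call takes 0.05 s, during which the arm holds its last target. There are 200 camera calls.

## Task

Press the cap home on the amber bottle in the bench press: push the green priming plunger down to its stop and let it spring back up, then flip the red safety catch over to free the lever, then pull the lever forward (towards you) all the way to its stop. Finish while still holding the lever there, so that the pad stays pressed on the cap; leave the bottle standing and do not knock over or shift the other loose bottles and the beaker.

Things in the scene. Friction and masses are not known exactly. Their poses are not given: they have to be found in the camera images.
- press: Blue hand press on a grey 195 x 240 mm base, fixed; head 80 mm wide, its top at 205 mm. Origin: underside of the base, on the worktop. Axes: -x its front (roughly to the robot), +y its left seen from the front, z up. In its frame, mm: plunger at (30, 85); bottle at (-15, 0); lever pivot at (20, -55, 185), axis along y; catch shaft along x at y -30, z 225.
- plunger (a joint): Priming plunger travel, m: 0 = up, 0.012 = down on its stop. Spring: about 4 N to start, about 8.5 N at the stop; it comes back up by itself.
- plunger_top (a point): Centre of the top face of the green mushroom head (40 mm diameter, 12 mm thick) of the plunger, on the aluminium cylinder left of the head; 235 mm above the worktop when up. It is pressed straight down.
- catch (a joint): Safety catch angle, rad: 0 = closed (steel pin lies across the front of the lever arm and blocks it), 1.2 = fully open against its stop; free from about 0.95. It stays where it is left (friction: about 1 N at the tab's tip).
- catch_tab (a point): Top of the red thumb tab (26 mm along the press's x, 7 mm thick along its y), upright at the front of the head when the catch is closed, 45 mm in front (-x) of the press's origin. The catch turns about the shaft 47 mm below this point (shaft 20 mm above the head's top); opening tips the tab over to the press's left (+y).
- lever (a joint): Lever angle, rad: 0 = back (leaning 0.35 rad behind the upright), 1.1 = pulled forward to its stop (leaning 0.75 rad in front of the upright). A spring returns it; pulling takes about 2 N at first and 7 to 8 N at the stop at the grip. With the catch closed it moves only 0.05 rad freely, 0.15 under a firm pull.
- lever_grip: Black round grip bar of the lever, 22 mm diameter, 74 mm long along the press's y, free end to its right (-y). Origin: middle of the bar, 130 mm from the pivot axis. Pulled, it swings in an arc from (65, -110, 307) to (-69, -110, 280) mm in the press's frame. It is a sleeve that turns freely on the lever.
- pressing_pad: Black sprung pressing pad, 38 mm diameter, under the ram below the press head; origin: centre of its lower face. The lever moves it down 27 mm per rad; it meets the bottle's cap at about 0.8 rad and then gives way on its spring.
- bottle: Amber bottle with a white cap, 50 mm diameter, 101 mm high, standing in the press's black nest under the pad; origin: centre of its underside.
- spare_a: Waiting amber bottle, 50 mm diameter, 101 mm high, on the worktop left of the press; origin: centre of its underside. To be left alone.
- spare_b: Second waiting amber bottle, the same, to be left alone.
- beaker: Beaker, 60 mm wide, 68 mm high, on the worktop left of the press; origin: centre of its underside. To be left alone.

How it is judged:
On the way, in this order (a step that is already met when the one before it is completed fails the run):
1. the plunger is pressed down to its stop with the catch still closed (value of joint plunger above 0.0105 m and value of joint catch below 0.3 rad), for 0.1 s.
2. the plunger has sprung back up with the catch still closed (value of joint plunger below 0.002 m and value of joint catch below 0.3 rad), for 0.05 s.
3. the safety catch is flipped open while the lever is still back (value of joint catch above 0.95 rad and value of joint lever below 0.15 rad), for 0.1 s.
4. the lever is pulled forward to its stop (value of joint lever above 1 rad), for 0.2 s.
At the end, for the whole second after the job is handed in: The robot still holds the lever at its stop (above 1.0 of 1.1 rad, touching the grip with more than 1 N, not moving), the pad presses the upright bottle's cap with more than 5 N, the catch is open (above 0.9 rad) and the plunger is up (within 2 mm) (value of joint lever above 1 rad and value of joint catch above 0.9 rad and value of joint plunger below 0.002 m and contact force between any of the fingers, the arm and lever_grip above 1 N and contact force between pressing_pad and bottle above 5 N and angle between bottle's own z axis and vertical below 0.15 rad and velocity of joint lever below 0.1 rad/s); the arm keeps its last pose, push and grip.
It fails at once if the lever is forced past the closed catch (value of joint lever above 0.2 rad and value of joint catch below 0.3 rad).
It fails at once if the bottle in the press is tipped over (angle between bottle's own z axis and vertical above 0.3 rad).
It fails at once if a waiting bottle or the beaker is knocked over or shifted by more than 3 cm (angle between any of spare_a, spare_b, beaker's own z axis and vertical above 0.4 rad or distance of any of spare_a, spare_b, beaker from where it was at the start of the episode above 0.03 m).
It also fails if it takes over 58 s, if anything falls off the work surface, if the arm or the gripper's body presses on something with over 40 N, if the wrist force passes 120 N, or if a joint passes its speed limit or range.

## Working session

There is one attempt and no reset: what is moved stays moved. The work goes in short steps, Python scripts to look and compute and a shell command to move; the robot and the scene stay as the last step left them, time stands still between calls to the robot, and variables do not carry over. Pictures are saved under pics/ and viewed, at most 10 in all, crops included, and the job is handed in when it is done.

```bash
mkdir -p pics; python3 - <<'E'
from rig import *
import cv2
print(sense())
for n in("scene","top"):
    cv2.imwrite(f"pics/{n}0.png",grab_frame(n)[:,:,::-1]); c=calibration(n); print(c)
E
```

```text
{'time_s': 0.0, 'joint_positions': array([ 1.01192894e+00,  3.59508514e-01,  1.51144432e+00, -8.23478473e-06,
        1.27249115e+00, -1.15100287e-01]), 'qd': array([ 2.72841468e-04, -6.39911999e-04,  4.77554074e-05, -1.40522367e-03,
        6.03768132e-05,  2.73022452e-04]), 'joint_efforts': array([ 7.41689400e-04, -5.27621555e+01, -2.78620684e+01, -2.49774057e-04,
        1.31486950e-02,  6.47618390e-05]), 'ee_pos': array([0.25725188, 0.5412966 , 0.23044697]), 'tcp_rot': array([-3.13975268e+00, -2.04802943e-04,  2.69782780e+00]), 'ft_force': array([0.01010194, 0.92008507, 0.41785   ]), 'ft_torque': array([-0.00200778,  0.00091458,  0.02335633]), 'gripper_force': 0.0, 'opening': 0.0859412198540799}
{'camera_matrix': array([[545.64006209,   0.        , 313.02999339],
       [  0.        , 545.64006209, 236.21793032],
       [  0.        ,   0.        ,   1.        ]]), 'dist': array([-0.13042181,  0.        ,  0.        ,  0.        ,  0.        ]), 'world_from_camera': array([[ 0.83888568,  0.42432158, -0.34091349,  0.16239122],
       [-0.54417047,  0.63973809, -0.54278327, -0.53178534],
       [-0.01221931,  0.64084817,  0.7675704 ,  0.98556413],
       [ 0.        ,  0.        ,  0.        ,  1.        ]])}
{'camera_matrix': array([[589.27265427,   0.        , 318.0363542 ],
       [  0.        , 589.27265427, 238.62309858],
       [  0.        ,   0.        ,   1.        ]]), 'dist': array([-0.08663846,  0.        ,  0.        ,  0.        ,  0.        ]), 'world_from_camera': array([[-0.00835262,  0.99391665, -0.10981774,  0.40347445],
       [-0.99992462, -0.00731343,  0.00986226,  0.03628147],
       [ 0.00899912,  0.10989184,  0.99390281,  1.26988634],
       [ 0.        ,  0.        ,  0.        ,  1.        ]])}
```

View pics/scene0.png

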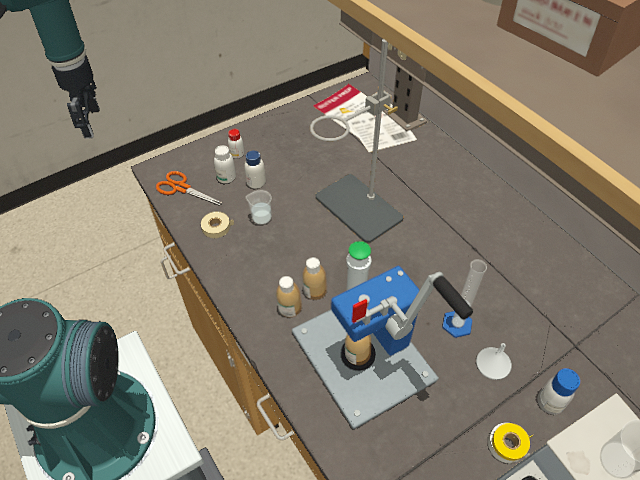

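View pics/top0.png

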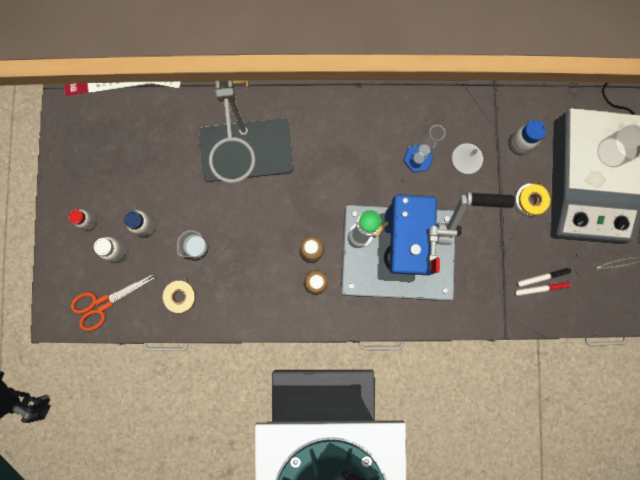

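The scene view shows the press with the green plunger (360,250), red tab (360,311) and black grip (452,296). In the top view they sit at about (370,222), (435,266) and (492,200). I'll take enlarged crops of both.

```bash
python3 - <<'E'
import cv2
t=cv2.imread("pics/top0.png")[180:310,330:530]; cv2.imwrite("pics/tc.png",cv2.resize(t,None,fx=4,fy=4,interpolation=2))
t=cv2.imread("pics/scene0.png")[230:430,280:480]; cv2.imwrite("pics/sc.png",cv2.resize(t,None,fx=3,fy=3,interpolation=2))
E
cat > h.py <<'E'
import numpy as np,cv2
from rig import *
from scipy.spatial.transform import Rotation as R
def ray(n,uv,c=None):
    c=c or calibration(n); p=cv2.undistortPoints(np.array([[uv]],float),c["camera_matrix"],c["dist"])[0,0]
    T=c["world_from_camera"]; return T[:3,3],T[:3,:3]@np.array([p[0],-p[1],-1])
def atz(n,uv,z,c=None):
    o,d=ray(n,uv,c); return o+d*(z-o[2])/d[2]
def tri(a,b):
    (o,d),(p,e)=ray(*a),ray(*b); s=np.linalg.lstsq(np.c_[d,-e],p-o,rcond=None)[0]
    return (o+d*s[0]+p+e*s[1])/2, np.linalg.norm(o+d*s[0]-p-e*s[1])
E
```

```text
(no output)
```

View pics/tc.png

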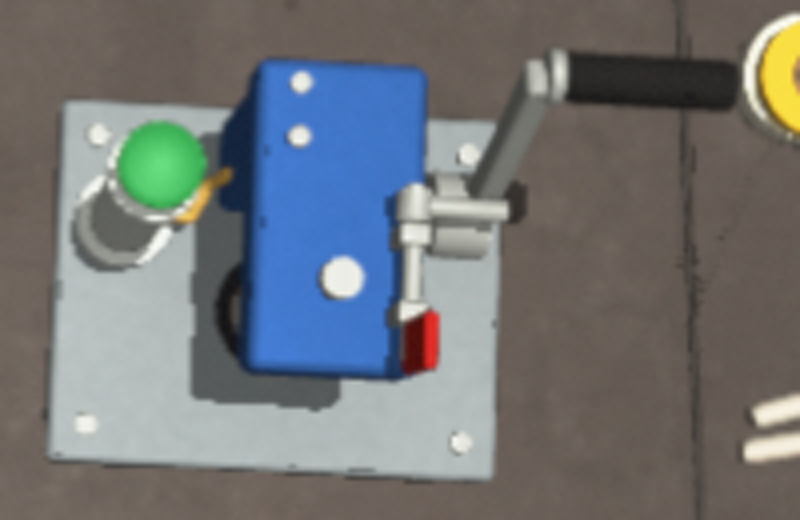

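View pics/sc.png

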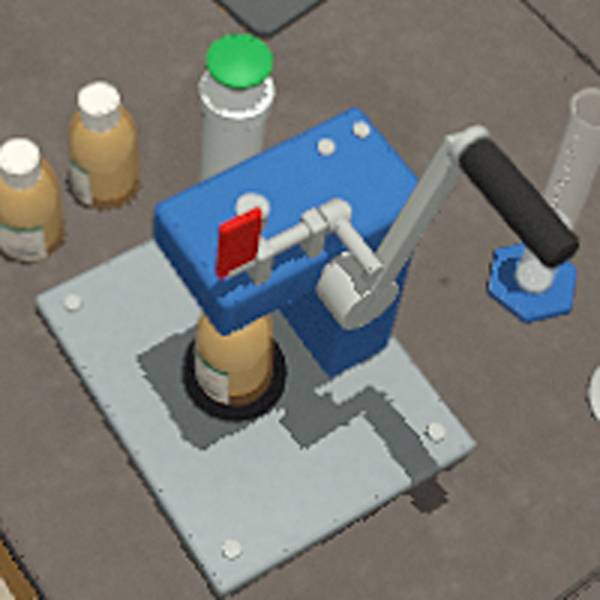

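The top crop shows the plunger head at (162,163), the top edge of the tab at (430,341), and the grip from (558,78) to (740,85). The scene crop shows the plunger at (240,58), the tab top at (240,217) and the grip centre at (520,200). Next I'll fit the press pose to these.

```bash
cat > fit.py <<'E'
from h import *
from scipy.optimize import least_squares
T=lambda u,v:("top",(330+u/4,180+v/4)); S=lambda u,v:("scene",(280+u/3,230+v/3))
obs=[((30,85,235),T(162,163)),((30,85,235),S(240,58)),((65,-110,307),T(649,81)),((65,-110,307),S(520,200)),
((-45,-30,272),T(429,341)),((-45,-30,272),S(240,217))]
C={n:calibration(n) for n in("top","scene")}
def res(p):
    r=[]
    for P,(n,uv) in obs:
        P=np.array(P)/1e3; c,s=np.cos(p[2]),np.sin(p[2]); W=np.array([p[0]+c*P[0]-s*P[1],p[1]+s*P[0]+c*P[1],P[2]])
        o,d=ray(n,uv,C[n]); q=o+d*(W[2]-o[2])/d[2]; r+=list((q-W)[:2]*1e3)
    return r
f=least_squares(res,[.45,-.1,0]); print(f.x); print(np.round(f.fun,1))
E
python3 fit.py
```

```text
[ 0.51406551 -0.1518452  -0.05854269]
[ 0.1  1.3 -0.8 -3.1 -0.2 -0.   1.8 -0.7 -0.8  2.7 -0.  -0.2]
```

```bash
python3 - <<'E'
from h import *
print(tri(("top",(232,160)),("scene",(328,126))), tri(("top",(224,85)),("scene",(385,42))), atz("top",(312,247),.1),atz("top",(316,281),.1))
E
python3 -m pendant '{"xyz":[[0,0,-0.5],[0,0,-0.5],[0,0,-0.5],[0,0,-0.5],[0,0,-0.5],[0,0,-0.5],[0,0,-0.5],[0,0,0]],"turn":[[0,0,0.054],[0,0,0.054],[0,0,0.054],[0,0,0.054],[0,0,0.054],[0,0,0.054],[0,0,0.054],[0,0,0]]}' -1
```

```text
(array([0.64329303, 0.1699587 , 0.30499921]), np.float64(0.0008714347686007131)) (array([0.72988   , 0.15097442, 0.466785  ]), np.float64(0.03737957235393737)) [0.51601886 0.03685134 0.1       ] [0.44824322 0.02941625 0.1       ]
time_s: 1.1
ee_pos: [0.258, 0.5425, 0.3725]
tcp_rot: [3.14, -0.002, 1.512]
ft_force: [0.7, -0.0, -0.8]
opening: 0.0001
gripper_force: 0.0
```

```bash
python3 -m pendant '{"xyz":[[-0.96,0.31,0],[-0.96,0.31,0],[-0.96,0.31,0],[-0.96,0.31,0],[-0.96,0.31,0],[-0.96,0.31,0],[-0.96,0.31,0],[-0.96,0.31,0],[-0.96,0.31,0],[-0.96,0.31,0],[0,0,0]],"turn":[[0,0,0],[0,0,0],[0,0,0],[0,0,0],[0,0,0],[0,0,0],[0,0,0],[0,0,0],[0,0,0],[0,0,0],[0,0,0]]}' && python3 -m pendant '{"xyz":[[-0.86,0.84,0.2],[-0.86,0.84,0.2],[-0.86,0.84,0.2],[-0.86,0.84,0.2],[-0.86,0.84,0.2],[-0.86,0.84,0.2],[0,0,0]],"turn":[[0,0,0],[0,0,0],[0,0,0],[0,0,0],[0,0,0],[0,0,0],[0,0,0]]}'
```

```text
time_s: 2.48
ee_pos: [0.358, 0.149, 0.3702]
tcp_rot: [-3.14, 0.001, 1.51]
ft_force: [0.3, 0.1, 0.0]
opening: 0.0
gripper_force: 0.0
time_s: 3.35
ee_pos: [0.5483, -0.0682, 0.321]
tcp_rot: [-3.139, -0.0, 1.511]
ft_force: [0.4, 0.5, -0.7]
opening: 0.0002
gripper_force: 0.0
```

```bash
python3 - <<'E'
from h import *
cv2.imwrite("pics/w1.png",grab_frame("wrist")[:,:,::-1])
im=grab_frame("scene")[180:380,260:480,::-1]; cv2.imwrite("pics/s1.png",cv2.resize(im,None,fx=3,fy=3,interpolation=2))
print(sense()["ee_pos"])
E
```

```text
[ 0.54646589 -0.06610201  0.32203028]
```

View pics/s1.png

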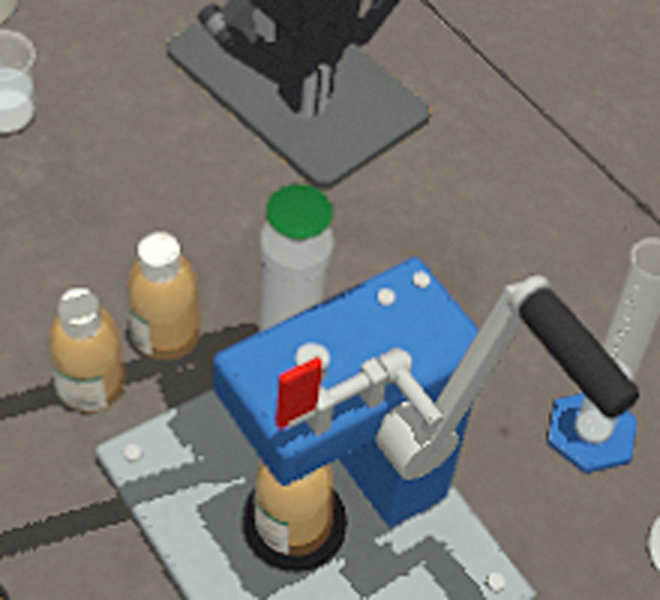

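The scene crop shows the shut fingers (313,95) hanging directly above the green plunger (300,212), with everything else clear. I'll press now.

```bash
python3 -m pendant '{"xyz":[[0,0,0.5],[0,0,0.5],[0,0,0.5],[0,0,0.45],[0,0,0.12],[0,0,0.12],[0,0,0.12],[0,0,0.12],[0,0,0.1],[0,0,0],[0,0,0]],"turn":[[0,0,0],[0,0,0],[0,0,0],[0,0,0],[0,0,0],[0,0,0],[0,0,0],[0,0,0],[0,0,0],[0,0,0],[0,0,0]]}'
```

```text
time_s: 4.82
ee_pos: [0.5472, -0.0666, 0.2232]
tcp_rot: [3.141, -0.001, 1.51]
ft_force: [-2.5, 3.9, 7.2]
opening: -0.0002
gripper_force: 3.9
```

```bash
python3 -m pendant '{"xyz":[[0,0,0.1],[0,0,0.05],[0,0,0],[0,0,0]],"turn":[[0,0,0],[0,0,0],[0,0,0],[0,0,0]]}'
```

```text
time_s: 5.32
ee_pos: [0.5475, -0.0666, 0.2222]
tcp_rot: [3.137, -0.0, 1.511]
ft_force: [-14.5, 5.7, 42.5]
opening: -0.0004
gripper_force: 21.8
```

Force jumps to 42 N, so the plunger is on its stop. Lifting now, then across to the right of the tab.

```bash
python3 -m pendant '{"xyz":[[0,0,-0.4],[0,0,-0.9],[0,0,-0.9],[0,0,-0.9],[-0.9,-0.455,0],[-0.9,-0.455,0],[-0.9,-0.455,0],[-0.9,-0.455,0],[0,0,0]],"turn":[[0,0,0],[0,0,0],[0,0,0],[0,0,0],[0,0,0],[0,0,0],[0,0,0],[0,0,0],[0,0,0]]}'
```

```text
time_s: 6.45
ee_pos: [0.4645, -0.2087, 0.3403]
tcp_rot: [3.141, 0.001, 1.507]
ft_force: [-0.2, 0.2, 0.1]
opening: -0.0
gripper_force: 0.0
```

```bash
python3 - <<'E'
from h import *
im=grab_frame("scene")[180:380,260:480,::-1]; cv2.imwrite("pics/s2.png",cv2.resize(im,None,fx=3,fy=3,interpolation=2))
print(sense()["ee_pos"])
E
```

```text
[ 0.46519431 -0.20743149  0.3403006 ]
```

View pics/s2.png

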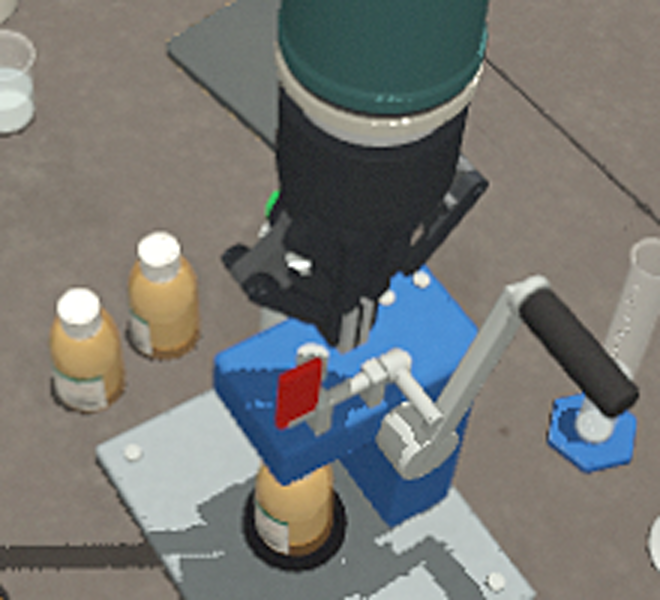

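The scene crop shows the fingertips (350,335) above and just to the right of the red tab (300,390), with the tab still upright. Lowering, then pushing left.

```bash
python3 -m pendant '{"xyz":[[0,0,0.8],[0,0,0.8],[0,0,0.7],[0,0,0],[0.2,0,0],[0.2,0,0],[0.2,0,0],[0.2,0,0],[0.2,0,0],[0.2,0,0],[0.2,0,0],[0,0,0]],"turn":[[0,0,0],[0,0,0],[0,0,0],[0,0,0],[0,0,0],[0,0,0],[0,0,0],[0,0,0],[0,0,0],[0,0,0],[0,0,0],[0,0,0]]}'
```

```text
time_s: 8.0
ee_pos: [0.4688, -0.1497, 0.248]
tcp_rot: [-3.141, -0.001, 1.511]
ft_force: [-0.1, -0.2, -0.7]
opening: -0.0003
gripper_force: 0.0
```

```bash
python3 - <<'E'
from h import *
im=grab_frame("scene")[180:380,260:480,::-1]; cv2.imwrite("pics/s3.png",cv2.resize(im,None,fx=3,fy=3,interpolation=2))
s=sense();print(s["ee_pos"],s["ft_force"])
E
```

```text
[ 0.46878746 -0.15000237  0.24798216] [ 0.22164689 -0.8038688  -0.2120452 ]
```

View pics/s3.png

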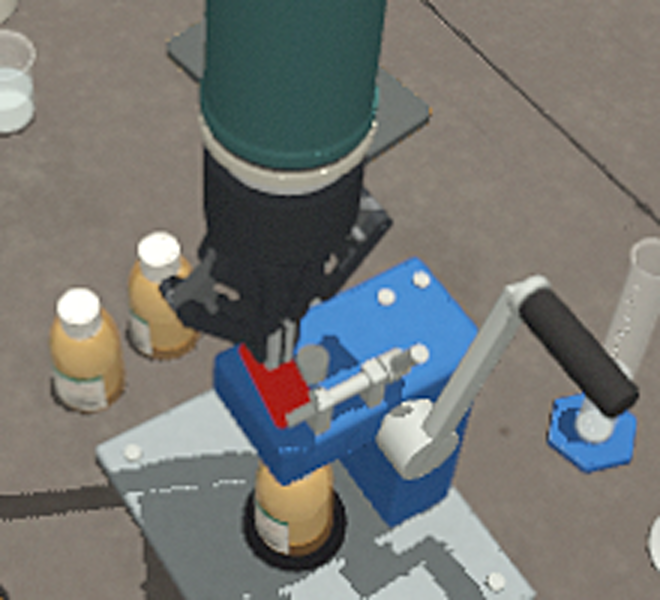

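The tab (275,385) has tipped over to the left and the pin now points up, clear of the lever. A little more to be sure it's at its stop.

```bash
python3 -m pendant '{"xyz":[[0.1,0,0.05],[0.1,0,0.05],[0.05,0,0.05],[0.05,0,0.05],[0,0,0],[0,0,0]],"turn":[[0,0,0],[0,0,0],[0,0,0],[0,0,0],[0,0,0],[0,0,0]]}'
```

```text
time_s: 8.8
ee_pos: [0.4702, -0.1428, 0.2429]
tcp_rot: [3.139, 0.009, 1.511]
ft_force: [-7.9, -11.9, 18.8]
opening: 0.0001
gripper_force: 11.0
```

```bash
python3 -m pendant '{"xyz":[[-0.15,0,-0.5],[0,0,-0.9],[0,0,-0.9],[0,0,-0.9],[0,0,-0.8],[0,0,0]],"turn":[[0,0,0],[0,0,0],[0,0,0],[0,0,0],[0,0,0],[0,0,0]]}' && python3 -m pendant '{"xyz":[[-0.71,0.685,0],[-0.71,0.685,0],[-0.71,0.685,0],[-0.71,0.685,0],[0,0,0],[0,0,0],[0,0,0]],"turn":[[0,0,0],[0,0,0],[0,0,0],[0,0,0],[0,0,0],[0,0,0],[0,0,0]]}' 1
python3 - <<'E'
from h import *
im=grab_frame("top")[150:300,330:530,::-1]; cv2.imwrite("pics/t4.png",cv2.resize(im,None,fx=4,fy=4,interpolation=2))
cv2.imwrite("pics/w4.png",grab_frame("wrist")[:,:,::-1])
E
```

```text
time_s: 9.55
ee_pos: [0.4705, -0.1448, 0.4025]
tcp_rot: [3.137, 0.001, 1.51]
ft_force: [0.8, -0.3, 0.1]
opening: -0.0003
gripper_force: 0.0
time_s: 10.42
ee_pos: [0.5711, -0.2636, 0.4]
tcp_rot: [-3.141, -0.001, 1.511]
ft_force: [-0.4, 0.7, 0.3]
opening: 0.0859
gripper_force: 0.0
```

View pics/w4.png

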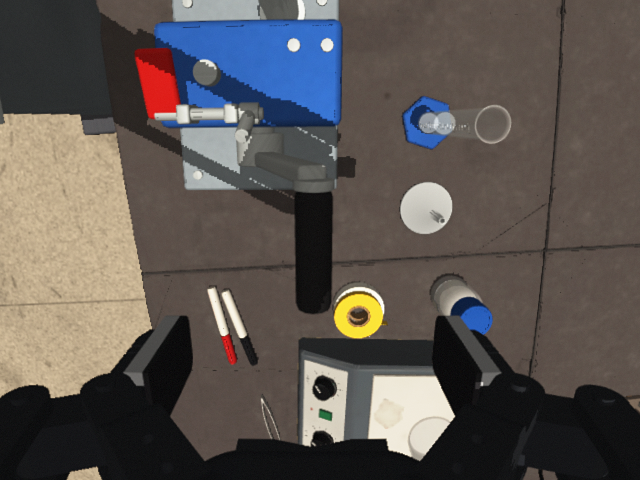

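The wrist view shows the bar (314,250) centred between the fingers (about col 313). The catch is open, with the red tab lying over at (157,83). Descending to grasp.

```bash
python3 -m pendant '{"xyz":[[0,0,0.7],[0,0,0.7],[0,0,0.7],[0,0,0.7],[0,0,0]],"turn":[[0,0,0],[0,0,0],[0,0,0],[0,0,0],[0,0,0]]}' && python3 -m pendant '{"xyz":[[0,0,0],[0,0,0],[0,0,0],[0,0,0],[0,0,0],[0,0,0]],"turn":[[0,0,0],[0,0,0],[0,0,0],[0,0,0],[0,0,0],[0,0,0]]}' -1
python3 - <<'E'
import numpy as np
# arc shift from start, tool frame (mm): tool y=press x, tool z=down
p=0
for a in np.linspace(0,1.1,12):
    t=0.35-a; q=np.array([130*np.sin(t),-130*np.cos(t)])
    if a>0: print(np.round((q-p)/40,3))
    p=q
E
```

```text
time_s: 11.15
ee_pos: [0.5702, -0.2633, 0.2862]
tcp_rot: [-3.137, -0.002, 1.511]
ft_force: [0.1, -0.1, 0.0]
opening: 0.085
gripper_force: 0.0
time_s: 11.9
ee_pos: [0.5722, -0.2649, 0.289]
tcp_rot: [3.14, 0.001, 1.51]
ft_force: [-0.8, -0.2, 5.1]
opening: 0.0204
gripper_force: 58.5
[-0.31  -0.096]
[-0.318 -0.065]
[-0.323 -0.032]
[-0.325  0.   ]
[-0.323  0.032]
[-0.318  0.065]
[-0.31   0.096]
[-0.299  0.127]
[-0.285  0.156]
[-0.268  0.183]
[-0.248  0.209]
```

Gripped (20 mm opening, 58 N). Pulling along the arc.

```bash
python3 -m pendant '{"xyz":[[0,-0.31,-0.096],[0,-0.318,-0.065],[0,-0.323,-0.032],[0,-0.325,0],[0,-0.323,0.032],[0,-0.318,0.065],[0,-0.31,0.096],[0,-0.3,0.127],[0,-0.285,0.156],[0,-0.268,0.183],[0,0,0]],"turn":[[0,0,0],[0,0,0],[0,0,0],[0,0,0],[0,0,0],[0,0,0],[0,0,0],[0,0,0],[0,0,0],[0,0,0],[0,0,0]]}'
```

```text
time_s: 13.28
ee_pos: [0.4478, -0.2575, 0.2697]
tcp_rot: [-3.141, 0.001, 1.51]
ft_force: [1.5, -2.0, 8.0]
opening: 0.0205
gripper_force: 58.9
```

```bash
python3 -m pendant '{"xyz":[[0,-0.13,0.1],[0,-0.13,0.11],[0,-0.08,0.08],[0,0,0],[0,0,0],[0,0,0],[0,0,0]],"turn":[[0,0,0],[0,0,0],[0,0,0],[0,0,0],[0,0,0],[0,0,0],[0,0,0]]}'
```

```text
time_s: 14.15
ee_pos: [0.4383, -0.2573, 0.2612]
tcp_rot: [3.134, 0.003, 1.51]
ft_force: [4.7, 1.7, 16.8]
opening: 0.0202
gripper_force: 60.3
```

```bash
python3 - <<'E'
from h import *
im=grab_frame("scene")[180:430,230:500,::-1]; cv2.imwrite("pics/s5.png",cv2.resize(im,None,fx=2.4,fy=2.4,interpolation=2))
s=sense();p=s["ee_pos"];print(p,s["ft_force"],s["ft_torque"])
d=p[:2]-[.5141,-.1518]; x=np.cos(.0585)*d[0]-np.sin(.0585)*d[1]; print(x, np.arctan2(.020-x,p[2]+.019-.185)+.35)
E
```

```text
[ 0.4383195  -0.25733328  0.26121923] [ 4.53194725  2.02970403 18.76771109] [ 0.33738342 -0.78057918 -0.04916721]
-0.06948068752007322 1.104338591090158
```

View pics/s5.png

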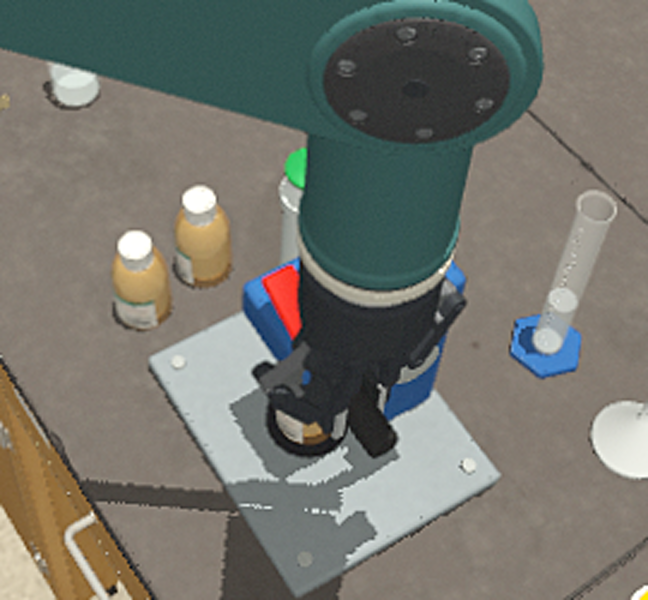

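The scene crop shows the lever pulled forward in the gripper (375,430), the red catch lying open (282,300) and the green plunger up (298,167). The spare bottles haven't moved. The computed lever angle is 1.10 rad, so I'm handing in.

```bash
python3 -c "from rig import close_job; print(close_job())"
```

```text
the job is handed in; nothing more can be done
None
```

The job is handed in at about 14 s on the robot's clock: plunger pressed to its stop and released, catch flipped open, and the lever held at its forward stop (computed 1.10 rad, about 19 N on the wrist); the pad's force on the cap was not measured, and no verdict came back.

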